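# Wind the spring vice to nip the height block against the angle plate

### The job

Wind the brass butterfly key of the spring vice clockwise (seen from above), a part turn at a time, until its slide has pushed the aluminium height block square up against the blue angle plate and grips it there with the red sprung nose pressed about half way in. Do not drive the nose solid, do not touch the block, and leave everything else on the slab where it is; finish with the hand clear of the key.

Things in the scene. Friction and masses are not known exactly. Their poses are not given: they have to be found in the camera images.
- key_hub (a point): Centre of the brass butterfly key on the spring vice's green gearbox, on its axis, halfway up its wings. x lies along the two wings, z up. Clockwise from above drives the slide forward, 20 mm per radian; a brake (0.65 N m) keeps the key where it is left. The job takes about 3 to 5.5 rad; pushing a wing near its end takes 10 N, half as much again with the nose pressed in.
- key_wing (a point): Outer end of one wing of the key, 76 mm from the axis, halfway up. Each wing is an upright flat blade, 10 mm thick, 26 mm tall, reaching from the 32 mm wide hub to here (152 mm over both wings). The gearbox top (120 x 120 mm) is 38 mm below this point, 25 mm below the blades.
- vice: The spring vice, fixed to the granite slab (top at z = 50 mm): an iron bed 520 x 130 x 20 mm with the gearbox and key at one end. Origin under the key axis, at the bed's underside; +x runs along the bed from the key to the slide, the block and the angle plate (bed from -70 to +450 mm).
- bed_mid (a point): Fixed point on the bed's top, 200 mm ahead of the key axis. The brass slide (80 mm long, top 45 mm above the bed) runs here between two guides 12 mm high, towards the block. On its front is the sprung nose: a red pad 44 mm wide whose face stands 38 mm ahead of the slide when free; it presses in by 20 mm (1.5 N/mm). At the start this face is 188 to 204 mm from the key axis.
- block: Loose cast aluminium height block, 70 mm along its x, 60 mm along its y, 50 mm tall, about 0.3 to 0.6 kg, standing on the bed between slide and angle plate. Origin at the centre of its underside; its +x face is the one that meets the angle plate.
- plate: Fixed blued angle plate on the bed, 86 mm wide, 95 mm tall, 70 mm deep. Origin at the foot of the middle of its working face, on the bed's top; its +x axis points away from the block (along the drive direction), so a seated block has its origin at x = -35 mm in this frame.
- square: Bystander: loose steel square lying flat, stock 30 x 110 x 20 mm centred on the origin, blade 150 mm long towards +x.
- dust_brush: Bystander: bench brush lying along its x, origin under its middle. Other bystanders stand fixed on the slab beyond the vice (x above 0.73 m): a dial indicator stand 215 mm tall at the right, a case of gauge blocks 45 mm tall, a rack of gauge rolls 52 mm tall.
Mind the look-alikes: they are no part of the job. There is more than one size of the block; the job needs the smaller.

How it is judged (in metres and radians):
At the end, for the whole second after the job is handed in: The block stands still and flat on the bed, square (within 0.04 rad) and touching the angle plate (within 2.5 mm), nipped against it with 6 to 26 N: the sprung nose is pressed in by about 4 to 17 of its 20 mm (contact force between block and plate between 6 and 26 N and x of block in the frame of plate above -0.0375 m and angle between the x axis of block and the x axis of plate, either way round below 0.04 rad and angle between block's own z axis and vertical below 0.05 rad and linear speed of block below 0.01 m/s).
It fails at once if the nose is driven solid: the block is nipped against the angle plate with more than 34 N (contact force between block and plate above 34 N).
It fails at once if the robot touches the block (contact force between any of the fingers, the arm and block above 1 N).
It fails at once if the square or the brush is moved by more than 15 mm (distance of any of square, dust_brush from where it was at the start of the episode above 0.015 m).
It also fails if it takes over 72 s, if anything falls off the work surface, if the arm or the gripper's body presses on something with over 40 N, if the wrist force passes 120 N, or if a joint passes its speed limit or range.

### The arm

A 6-joint arm with a two-finger parallel gripper is mounted at the origin on the work surface. World frame = base frame: x ahead of the robot, y to its left, z up, the work surface at z = 0. Lengths are in mm, angles in rad, forces in N, time in s.
With the tool pointing down it reaches from about 275 to 750 mm from the base axis. Payload 10.2 kg.
Tool frame: the origin (TCP) lies between the finger pads; the fingertips stand 8 mm ahead of it and the grasp point (between the pads) lies 11 mm behind it; z points along the fingers, y is the line along which they close (so a half turn about z gives the same grasp; the last joint's range is limited). The gripper opens to 85 mm and grips with 20 to 120 N. Pads are 22 mm wide; open, the fingers measure 114 mm over their backs; the gripper's body (76 mm by 85 mm) begins 54 mm behind the grasp point. The pads swing forward as they close: fully open they stand 13 mm farther back than shut.
Start: joints at [-1.488, 0.313, 1.498, -0, 1.331, -0.223], TCP at [158.042, -500.654, 239.294] pointing down, gripper open.
Joint ranges: [-2.94, 2.94], [-0.97, 2.17], [0.19, 2.56], [-1.23, 4.37], [0.02, 3.11], [-2.88, 2.88]. Speed limits (rad/s): [2.39, 2.39, 3.01, 3.14, 3.14, 3.14].

### API

Orientations are given as a unit quaternion [w, x, y, z].
In Python, from rig import * gives the robot as it stands.
- The arm moves only by the shell command python3 -m handwheel 'ROWS' [FORCE]. ROWS is JSON, a list that holds one entry, the list of rows, each a list of 7 numbers: the shift along the world's x, y, z in mm, then the turn, a rotation vector about the world's x, y, z in degrees, then the opening, from -1 (shut) to 1 (fully open). A call has 1 to 8 rows; each row shifts and turns the commanded pose from where the row before left it; what a row does not reach is not made up. A row lasts 1/8 s, in which the tool goes at most 62.5 mm and 10.7 degrees, less where a joint would pass 70% of its speed; a pose out of reach is approached as far as the arm can. A call is refused whole if a number of a shift passes 62.5 or a number of a turn 10.7, either way. A call with a gripper value outside its range is refused whole. The fingers move at their own pace and stop on an object; FORCE is the grip in N (left out, the last holds). Time passes only in rows, so rows that do not move let the fingers close. It gives the time, the measured TCP pose, the force, the opening and the grip force at its end, in the units of the state.
- sense(): the state, without advancing time (a new reading comes with each control period).
- capture(name): name is "scene" or "side" or "wrist"; returns a dict with "image" (384x512x3 uint8, red, green, blue), "fx", "fy", "cx", "cy" (pixels), "rvec" (rotation vector, rad) and "tvec" (3), from world to camera coordinates, as OpenCV has them; the wrist camera has in their place "hand_eye" (4x4, takes a point from camera to tool coordinates, whose origin is the TCP and whose axes are the flange's). Camera axes: x right, y down, z forward; pixel columns grow to the right and rows downward; lengths in mm; the calibration is good to about 2 mm. A picture is of the moment at which its call begins: read the wrist's pose just before it. There is no depth.
- finish_job(): hands the job in; it is judged then, once.
The state is a dict: "time_s": time; "joints": joint angles; "dq": joint speeds; "tau": joint torques, N m; "eef_pos": TCP position; "ee_rot": TCP orientation; "force": force on the tool from outside, world axes, zero at the start; "wrist_torque": the same for the moment, N m; "grip_width": opening from 0.0 (shut) to 1.0 (fully open); "grip_force": force on a finger pad.
Only numpy, scipy, OpenCV 4.12 (cv2) and the standard library are available. Lean on these libraries where they do the work, as an engineer would, in place of code of your own. Each camera call takes 0.05 s, during which the arm holds its last target. There are 200 camera calls.

## Working session

There is one attempt and no reset: what is moved stays moved. The work goes in short steps, Python scripts to look and compute and a shell command to move; the robot and the scene stay as the last step left them, time stands still between calls to the robot, and variables do not carry over. Pictures are saved under pics/ and viewed, at most 10 in all, crops included, and the job is handed in when it is done.

```bash
mkdir -p pics; ls; python3 - <<'E'
from rig import *
import cv2,numpy as np
for n in ("scene","side"):
    c=capture(n); cv2.imwrite(f"pics/{n}0.png",c["image"][...,::-1]); np.savez(f"{n}0.npz",**c)
    print(n,c["fx"],c["fy"],c["cx"],c["cy"],c["rvec"],c["tvec"])
print(sense())
E
```

```text
pics
scene 488.7724615563699 488.7724615563699 257.49154112696345 194.71634574410714 [ 1.37739278  2.35054886 -0.74373686] [ 198.85053094 -233.16708991 1785.85724472]
side 422.8837964389901 422.8837964389901 255.67944078712455 196.95016885604448 [ 0.47517451 -2.64180226  1.26490127] [ 398.32527896  168.60751746 1161.15582726]
{'time_s': 0.1, 'joints': array([-1.48839897e+00,  3.13418118e-01,  1.49836487e+00, -1.13206898e-05,
        1.33102166e+00, -2.23413082e-01]), 'dq': array([ 0.00126301, -0.00183487, -0.00176503, -0.00043439,  0.00296763,
        0.00022726]), 'tau': array([ 3.67385233e-03, -4.12895930e+01, -2.60141015e+01, -9.91760658e-05,
        3.00637170e-03, -7.44170592e-07]), 'eef_pos': array([ 158.01973231, -500.416186  ,  238.77857149]), 'ee_rot': array([-6.04877389e-04,  9.88332368e-01,  1.52311401e-01,  3.72081363e-05]), 'force': array([-0.54631378, -0.26256231, -0.14437191]), 'wrist_torque': array([-0.01834801,  0.0048359 ,  0.0051306 ]), 'grip_force': 0.0, 'grip_width': 1.0002542695622334}
```

View pics/scene0.png

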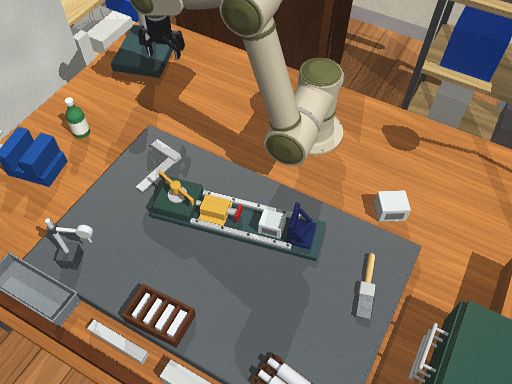

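View pics/side0.png

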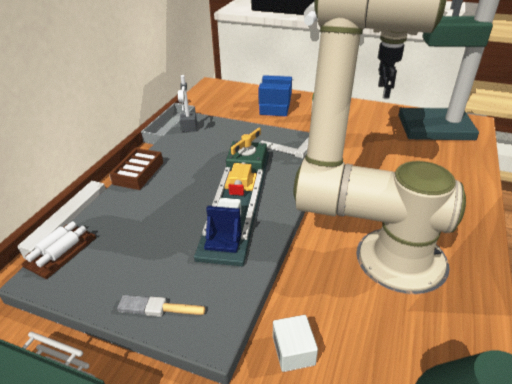

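Scene view: the key hub is near (177,188), the slide at (214,207), the nose at (238,213), the block at (271,221) and the plate at (302,228). The square is at (160,165) and the brush at (367,285). In the side view the key is at (245,142) and the plate at (222,228). Next I'll enlarge both views around the vice.

```bash
python3 - <<'E'
import cv2,numpy as np
a=cv2.imread("pics/scene0.png")[140:265,130:335]; b=cv2.imread("pics/side0.png")[115:265,190:320]
a=cv2.resize(a,None,fx=3.9,fy=3.9,interpolation=cv2.INTER_CUBIC);b=cv2.resize(b,None,fx=4,fy=4,interpolation=cv2.INTER_CUBIC)
cv2.imwrite("pics/sc.png",a);cv2.imwrite("pics/sd.png",b)
E
```

```text
(no output)
```

View pics/sc.png

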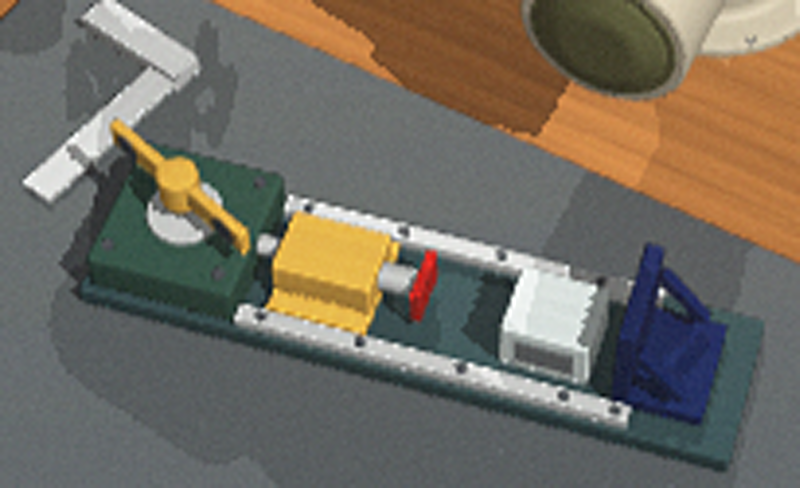

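View pics/sd.png

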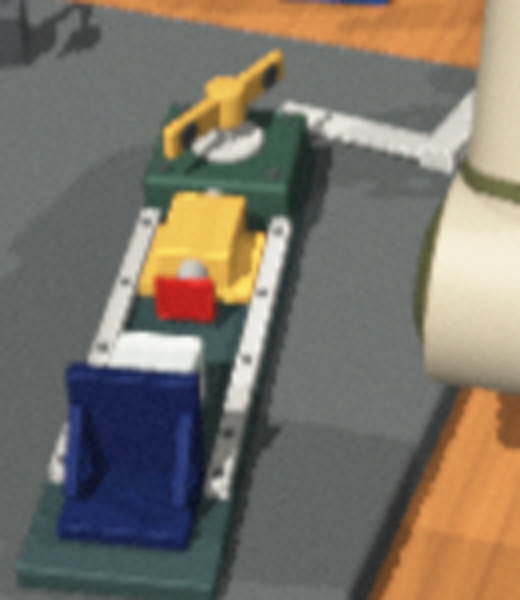

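The enlarged scene crop shows wing ends at (118,130) and (245,240), hub top at (180,172), red face at (427,285) and plate at (640,330). The side crop shows wing ends at (279,65) and (172,140), with the hub at (227,95).

```bash
cat > h.py <<'E'
import cv2,numpy as np
def P(f):
    c=np.load(f); K=np.array([[c["fx"],0,c["cx"]],[0,c["fy"],c["cy"]],[0,0,1]]); R=cv2.Rodrigues(c["rvec"])[0]; t=c["tvec"].reshape(3,1)
    return K,R,t
S=P("scene0.npz");D=P("side0.npz")
def sc(u,v): return np.array([130+u/3.9,140+v/3.9])
def sd(u,v): return np.array([190+u/4,115+v/4])
def tri(a,b):
    X=cv2.triangulatePoints(S[0]@np.hstack(S[1:]),D[0]@np.hstack(D[1:]),a.reshape(2,1),b.reshape(2,1)).ravel(); return X[:3]/X[3]
def plane(C,p,z):
    K,R,t=C; d=R.T@np.linalg.inv(K)@np.r_[p,1]; o=(-R.T@t).ravel(); return o+d*(z-o[2])/d[2]
def proj(C,X):
    q=C[0]@(C[1]@np.asarray(X,float).reshape(3,1)+C[2]); return (q[:2]/q[2]).ravel()
E
python3 - <<'E'
from h import *
np.set_printoptions(precision=1,suppress=True)
print("w1",tri(sc(118,130),sd(279,65)),"w2",tri(sc(245,240),sd(172,140)),"hub",tri(sc(180,172),sd(227,85)))
for n,q in dict(botR=(727,457),topR=(762,318),botL=(85,285)).items(): print("bed",n,plane(S,sc(*q),70))
print("bed side",plane(D,sd(20,578),70),plane(D,sd(215,585),70))
print("plate foot side?",plane(S,sc(617,402),70),"plate top",tri(sc(650,250),sd(200,378)),tri(sc(625,325),sd(68,368)))
print("red",tri(sc(433,256),sd(214,283)),tri(sc(418,318),sd(157,316)))
E
```

```text
w1 [ 516.  -278.7  149.3] w2 [ 554.  -136.5  150.7] hub [ 534.3 -205.9  165.9]
bed botR [501.1 244.4  70. ]
bed topR [377.7 216.5  70. ]
bed botL [ 610.1 -257.2   70. ]
bed side [494.  252.7  70. ] [374.9 215.9  70. ]
plate foot side? [499.4 152.5  70. ] plate top [418.8 131.7 158.7] [496.1 151.9 168.2]
red [474.1 -22.3 110.9] [514.3 -11.8  80.6]
```

```bash
python3 -m handwheel '[[[47,37,0,0,0,10,1],[47,37,0,0,0,10,1],[47,37,0,0,0,10,1],[47,37,0,0,0,10,1],[47,37,0,0,0,10,1],[47,37,0,0,0,10,1],[47,37,0,0,0,10,1],[48,34,0,0,0,10,1]]]'
cat > st.py <<'E'
from rig import *
import numpy as np
from scipy.spatial.transform import Rotation as R
np.set_printoptions(precision=2,suppress=True)
s=sense();M=R.from_quat(np.roll(s["ee_rot"],-1)).as_matrix()
print(s["time_s"],s["joints"],s["eef_pos"],"y-axis deg",np.degrees(np.arctan2(M[1,1],M[0,1])),"z",M[:,2],s["force"],s["wrist_torque"],s["grip_width"])
E
python3 st.py
```

```text
time_s: 1.1
eef_pos: [536.3, -206.1, 239.1]
ee_rot: [-0.0, 0.657, 0.754, -0.0]
force: [0.5, -0.5, -0.7]
grip_width: 0.998
grip_force: 0.0
1.1 [-0.57  0.42  1.34 -0.    1.38 -0.71] [ 536.35 -206.07  239.12] y-axis deg 7.860842105706473 z [-0.  0. -1.] [ 0.55 -0.46 -0.65] [-0.02  0.01  0.01] 0.9976485276949291
```

```bash
python3 -m handwheel '[[[0,0,0,0,0,10,1],[0,0,0,0,0,10,1],[0,0,0,0,0,10,1],[0,0,0,0,0,10,1],[0,0,0,0,0,10,1],[0,0,0,0,0,10,1],[0,0,0,0,0,10,1],[0,0,0,0,0,10,1]]]' >/dev/null
python3 -m handwheel '[[[0,0,0,0,0,10,1],[0,0,0,0,0,10,1],[0,0,0,0,0,6,1],[0,0,0,0,0,0,1],[0,0,0,0,0,0,1]]]' >/dev/null
python3 st.py; python3 - <<'E'
from rig import *
import cv2,numpy as np
s=sense();c=capture("wrist");np.savez("w0.npz",pos=s["eef_pos"],rot=s["ee_rot"],**c)
cv2.imwrite("pics/w0.png",c["image"][...,::-1]); print(c["hand_eye"],c["fx"])
E
```

```text
2.725 [-0.57  0.42  1.34 -0.    1.38 -2.55] [ 534.99 -207.62  239.12] y-axis deg 113.4032714922426 z [-0.  0. -1.] [ 0.45 -0.17 -0.55] [ 0.02 -0.   -0.02] 1.0026028489230128
[[-7.20403225e-04 -9.44677960e-01 -3.27998525e-01  8.49563264e+01]
 [ 9.99999725e-01 -6.23110650e-04 -4.01721712e-04  3.03713421e-01]
 [ 1.75118274e-04 -3.27998724e-01  9.44678149e-01 -1.35727696e+02]
 [ 0.00000000e+00  0.00000000e+00  0.00000000e+00  1.00000000e+00]] 276.2633446579605
```

View pics/w0.png

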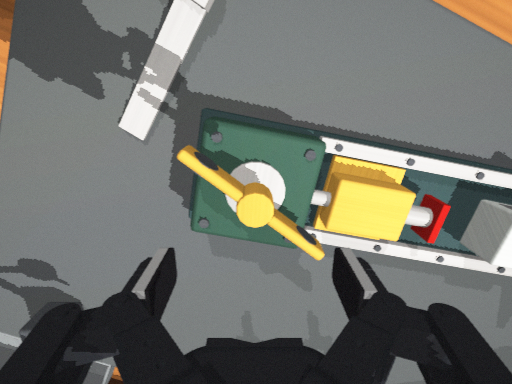

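The wrist view shows the hub top at (255,205), wing tips at (185,153) and (320,254), and the gearbox top corners. I'll convert these to world coordinates.

```bash
cat >> h.py <<'E'
from scipy.spatial.transform import Rotation as Ro
def wplane(f,p,z):
    c=np.load(f);M=Ro.from_quat(np.roll(c["rot"],-1)).as_matrix();H=c["hand_eye"]
    d=M@H[:3,:3]@np.array([(p[0]-c["cx"])/c["fx"],(p[1]-c["cy"])/c["fy"],1]);o=M@H[:3,3]+c["pos"]
    return o+d*(z-o[2])/d[2]
E
python3 - <<'E'
from h import *
np.set_printoptions(precision=1,suppress=True)
h=wplane("w0.npz",(255,206),166);a=wplane("w0.npz",(184,152),163);b=wplane("w0.npz",(320,254),163)
print("hub",h,"tips",a,b,(a+b)/2,np.linalg.norm(a-b),np.degrees(np.arctan2(*(b-a)[1::-1])))
E
```

```text
hub [ 534. -207.  166.] tips [ 515.6 -274.7  163. ] [ 554.1 -135.9  163. ] [ 534.9 -205.3  163. ] 144.05991563131622 74.4847287810423
```

```bash
python3 -m handwheel '[[[0,1,-20,0,0,0,1],[0,0,-20,0,0,0,1],[0,0,-20,0,0,0,1],[0,0,-15,0,0,0,1],[0,0,-10,0,0,0,1],[0,0,-10,0,0,0,1],[0,0,-7,0,0,0,1],[0,0,-4,0,0,0,1]]]'
python3 st.py
```

```text
time_s: 3.78
eef_pos: [535.1, -206.7, 133.1]
ee_rot: [0.0, -0.204, 0.979, -0.0]
force: [-0.0, -0.1, -0.5]
grip_width: 1.0
grip_force: 0.0
3.775 [-0.57  0.52  1.49 -0.    1.14 -2.55] [ 535.08 -206.69  133.05] y-axis deg 113.51584237061972 z [ 0. -0. -1.] [-0.03 -0.08 -0.52] [ 0.03  0.03 -0.06] 0.9995756929234955
```

```bash
python3 -m handwheel '[[[0,0,0,0,0,-8,1],[0,0,0,0,0,-8,1],[0,0,0,0,0,-8,1],[0,0,0,0,0,-8,1],[0,0,0,0,0,-8,1]]]' 
python3 st.py;python3 - <<'E'
from rig import *
import cv2,numpy as np
s=sense();c=capture("wrist");np.savez("w1.npz",pos=s["eef_pos"],rot=s["ee_rot"],**c)
cv2.imwrite("pics/w1.png",c["image"][...,::-1])
E
```

```text
time_s: 4.4
eef_pos: [536.9, -206.8, 133.6]
ee_rot: [0.003, 0.145, 0.989, -0.0]
force: [11.0, 0.2, -4.0]
grip_width: 0.999
grip_force: 7.4
4.4 [-0.57  0.52  1.48  0.    1.13 -1.85] [ 536.91 -206.8   133.64] y-axis deg 73.32479066161098 z [ 0.01 -0.   -1.  ] [10.97  0.18 -3.98] [ 0.13 -1.7   0.66] 0.9985024463185339
```

View pics/w1.png

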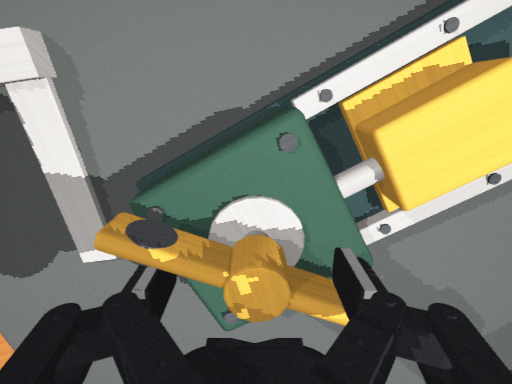

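Finger contact is on the wing and the key is turning. The tool is slightly off axis, with about 11 N in +x on one finger, so I'll shift it 2 mm and continue.

```bash
python3 -m handwheel '[[[2,0,-1,0,0,-8,1],[0,0,0,0,0,-8,1],[0,0,0,0,0,-8,1],[0,0,0,0,0,-8,1]]]' ; python3 -m handwheel '[[[0,0,0,0,0,-8,1],[0,0,0,0,0,-8,1],[0,0,0,0,0,-8,1],[0,0,0,0,0,-8,1]]]' 
python3 st.py
```

```text
time_s: 4.95
eef_pos: [536.8, -206.2, 133.1]
ee_rot: [-0.0, 0.412, 0.911, -0.0]
force: [-5.2, 4.1, 7.2]
grip_width: 1.001
grip_force: 7.9
time_s: 5.45
eef_pos: [536.8, -205.7, 133.1]
ee_rot: [-0.001, 0.647, 0.762, 0.0]
force: [-5.1, 7.0, 7.6]
grip_width: 0.999
grip_force: 7.8
5.45 [-0.57  0.52  1.48  0.    1.14 -0.73] [ 536.8  -205.66  133.1 ] y-axis deg 9.362063938016188 z [-0.  0. -1.] [-5.14  7.05  7.65] [1.08 0.59 0.69] 0.9991931442481129
```

```bash
python3 -m handwheel '[[[0,0,0,0,0,-8,1],[0,0,0,0,0,-8,1],[0,0,0,0,0,-8,1],[0,0,0,0,0,-8,1],[0,0,0,0,0,-8,1],[0,0,0,0,0,-8,1]]]' ; python3 -m handwheel '[[[0,0,0,0,0,-8,1],[0,0,0,0,0,-8,1],[0,0,0,0,0,-8,1],[0,0,0,0,0,-8,1],[0,0,0,0,0,-8,1],[0,0,0,0,0,-8,1]]]' 
python3 st.py; python3 - <<'E'
from rig import *
from h import *
for n,sl in (("scene",(slice(140,265),slice(130,335))),("side",(slice(115,265),slice(190,320)))):
    c=capture(n); np.savez(f"{n}1.npz",**c); im=c["image"][sl][...,::-1]
    cv2.imwrite(f"pics/{n}1.png",cv2.resize(im,None,fx=3.9 if n=="scene" else 4,fy=3.9 if n=="scene" else 4,interpolation=cv2.INTER_CUBIC))
E
```

```text
time_s: 6.2
eef_pos: [537.4, -205.1, 133.1]
ee_rot: [-0.001, 0.901, 0.433, 0.001]
force: [-0.1, 8.8, 5.4]
grip_width: 1.003
grip_force: 7.7
time_s: 6.95
eef_pos: [538.0, -205.1, 133.1]
ee_rot: [-0.001, 1.0, 0.029, 0.001]
force: [4.4, 9.2, 2.8]
grip_width: 0.999
grip_force: 7.7
6.95 [-0.57  0.52  1.48  0.    1.14  0.94] [ 538.05 -205.11  133.08] y-axis deg -86.62576788608665 z [ 0.  0. -1.] [4.38 9.24 2.75] [ 1.3  -0.65  0.69] 0.9987298027844714
```

View pics/scene1.png

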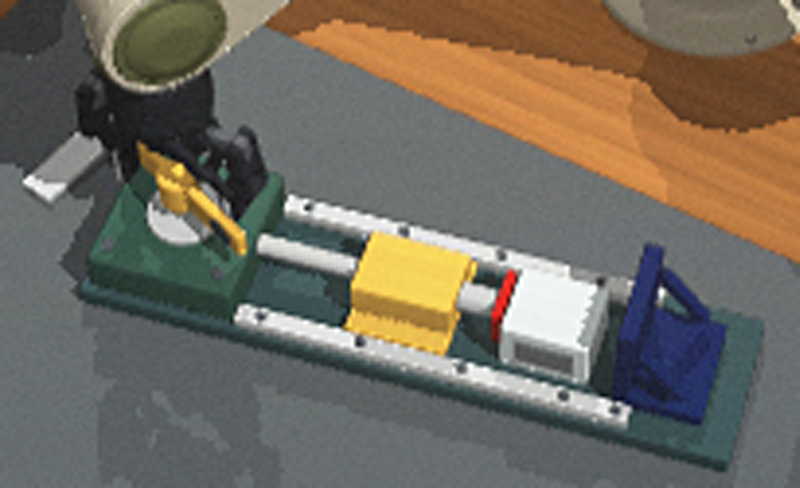

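The key has turned about 180°, the nose is just at the block, and the slide has advanced about 63 mm. Joint 6 lacks range for the remaining ~110°, so I'll lift, turn back half a turn and re-engage.

```bash
python3 -m handwheel '[[[-1,-2,0,0,0,8,1],[0,0,15,0,0,0,1],[0,0,20,0,0,0,1],[0,0,30,0,0,0,1],[0,0,0,0,0,10,1],[0,0,0,0,0,10,1],[0,0,0,0,0,10,1],[0,0,0,0,0,10,1]]]' ; python3 -m handwheel '[[[0,0,0,0,0,10,1],[0,0,0,0,0,10,1],[0,0,0,0,0,10,1],[0,0,0,0,0,10,1],[0,0,0,0,0,10,1],[0,0,0,0,0,10,1],[0,0,0,0,0,10,1],[0,0,0,0,0,10,1]]]'; python3 -m handwheel '[[[0,0,0,0,0,10,1],[0,0,0,0,0,10,1],[0,0,0,0,0,10,1],[0,0,0,0,0,10,1],[0,0,0,0,0,10,1],[0,0,0,0,0,10,1],[0,0,0,0,0,5,1],[0,0,0,0,0,0,1]]]' 
python3 st.py;python3 - <<'E'
from rig import *
from h import *
s=sense();c=capture("wrist");np.savez("w2.npz",pos=s["eef_pos"],rot=s["ee_rot"],**c)
cv2.imwrite("pics/w2.png",c["image"][...,::-1])
E
```

```text
time_s: 8.05
eef_pos: [536.2, -208.8, 198.6]
ee_rot: [0.001, 0.9, 0.436, 0.0]
force: [1.5, -1.2, 0.1]
grip_width: 0.994
grip_force: 0.0
time_s: 9.05
eef_pos: [536.2, -208.8, 198.5]
ee_rot: [0.001, 0.409, 0.912, -0.0]
force: [-0.2, -0.1, -0.4]
grip_width: 1.002
grip_force: 0.0
time_s: 10.05
eef_pos: [536.2, -208.8, 198.3]
ee_rot: [0.0, -0.142, 0.99, -0.0]
force: [-0.4, 0.8, 0.1]
grip_width: 1.0
grip_force: 0.0
10.05 [-0.57  0.46  1.4  -0.    1.28 -2.43] [ 536.2  -208.79  198.3 ] y-axis deg 106.35488375628488 z [ 0. -0. -1.] [-0.36  0.82  0.1 ] [-0.04  0.04  0.03] 1.000359102974937
```

View pics/w2.png

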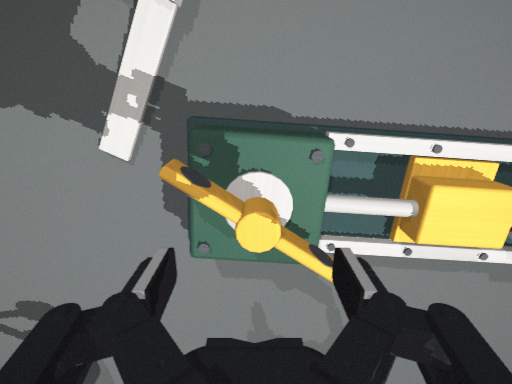

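```bash
python3 - <<'E'
from h import *
np.set_printoptions(precision=1,suppress=True)
for z in (158,163):
  h=wplane("w2.npz",(258,224),z+3);a=wplane("w2.npz",(164,169),z);b=wplane("w2.npz",(333,273),z)
  print("hub",h,a,b,np.linalg.norm((h-a)[:2]),np.degrees(np.arctan2(*(h-a)[1::-1])),np.degrees(np.arctan2(*(b-a)[1::-1])))
c=[wplane("w2.npz",p,112) for p in((190,120),(190,254),(332,258),(332,133))];print(np.array(c),np.mean(c,0))
c=[wplane("w0.npz",p,112) for p in((202,112),(192,230),(320,246),(325,143))];print(np.array(c),np.mean(c,0))
E
```

```text
hub [ 533.7 -206.5  161. ] [ 514.3 -276.5  158. ] [ 558.1 -140.5  158. ] 72.6478895855098 74.5209656386456 72.15674305005706
hub [ 531.4 -207.3  166. ] [ 512.6 -275.3  163. ] [ 555.2 -143.1  163. ] 70.56085548049948 74.54877935672215 72.15674305005703
[[ 485.4 -275.6  112. ]
 [ 603.1 -250.7  112. ]
 [ 570.2 -123.4  112. ]
 [ 463.6 -165.7  112. ]] [ 530.6 -203.9  112. ]
[[ 488.1 -279.5  112. ]
 [ 605.4 -248.4  112. ]
 [ 568.7 -115.2  112. ]
 [ 468.5 -162.8  112. ]] [ 532.7 -201.5  112. ]
```

```bash
python3 -m handwheel '[[[-2,2,-20,0,0,0,1],[0,0,-20,0,0,0,1],[0,0,-15,0,0,0,1],[0,0,-10,0,0,0,1],[0,0,0,0,0,-6,1],[0,0,0,0,0,-6,1],[0,0,0,0,0,-6,1],[0,0,0,0,0,-8,1]]]' ; python3 -m handwheel '[[[0,0,0,0,0,-8,1],[0,0,0,0,0,-8,1],[0,0,0,0,0,-8,1],[0,0,0,0,0,-8,1],[0,0,0,0,0,-8,1],[0,0,0,0,0,-8,1]]]'
python3 st.py; python3 - <<'E'
from rig import *
from h import *
c=capture("scene"); np.savez("scene2.npz",**c); im=c["image"][170:250,190:320][...,::-1]
cv2.imwrite("pics/scene2.png",cv2.resize(im,None,fx=6,fy=6,interpolation=cv2.INTER_CUBIC))
E
```

```text
time_s: 11.1
eef_pos: [536.6, -207.0, 132.6]
ee_rot: [0.004, 0.085, 0.996, -0.001]
force: [15.1, -2.2, -7.9]
grip_width: 0.999
grip_force: 7.4
time_s: 11.85
eef_pos: [535.7, -206.3, 132.6]
ee_rot: [0.002, 0.483, 0.876, 0.001]
force: [8.9, 3.0, -3.5]
grip_width: 1.001
grip_force: 8.3
11.85 [-0.57  0.52  1.49  0.    1.13 -1.14] [ 535.7  -206.29  132.64] y-axis deg 32.29677103192859 z [ 0. -0. -1.] [ 8.87  3.01 -3.48] [ 0.52 -1.41  0.71] 1.0014036696015214
```

View pics/scene2.png

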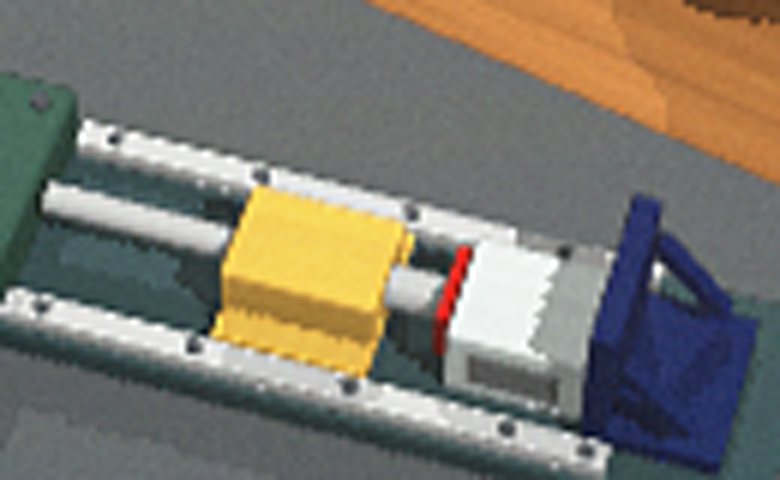

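The gap between block and plate is now about 8 mm, with the block square to the nose. From here I'll track the nose-to-slide distance by colour centroids while winding in small steps.

```bash
cat > g.py <<'E'
import sys
from h import *
def meas(f):
    im=np.load(f)["image"]; hsv=cv2.cvtColor(im,cv2.COLOR_RGB2HSV)
    roi=np.zeros(im.shape[:2],np.uint8); roi[170:250,195:300]=1
    cen=lambda m:(lambda k:np.array([k["m10"],k["m01"]])/k["m00"])(cv2.moments((m>0).astype(np.uint8)*roi,True))
    r=cen(cv2.inRange(hsv,(0,150,80),(8,255,255))|cv2.inRange(hsv,(172,150,80),(180,255,255)))
    y=cen(cv2.inRange(hsv,(18,120,60),(32,255,255)))
    print(f,"red",r.round(2),"slide",y.round(2),"dist",np.linalg.norm(r-y).round(2))
if __name__=="__main__":
    from rig import capture
    c=capture("scene");np.savez(sys.argv[1],**c); [meas(f) for f in sys.argv[1:]]
E
cat g.py >/dev/null; python3 -m handwheel '[[[0,0,0,0,0,-8,1],[0,0,0,0,0,-4,1]]]'; python3 g.py s3.npz scene1.npz scene2.npz
python3 -m handwheel '[[[0,0,0,0,0,-6,1],[0,0,0,0,0,-6,1]]]';python3 g.py s4.npz; python3 st.py
```

```text
time_s: 12.15
eef_pos: [535.2, -205.9, 132.7]
ee_rot: [0.001, 0.571, 0.821, 0.001]
force: [5.7, 6.2, -1.7]
grip_width: 0.997
grip_force: 8.9
s3.npz red [265.23 219.23] slide [242.27 216.82] dist 23.08
scene1.npz red [258.19 217.4 ] slide [234.14 214.7 ] dist 24.2
scene2.npz red [264.62 218.83] slide [240.95 216.46] dist 23.79
time_s: 12.45
eef_pos: [535.2, -205.4, 132.7]
ee_rot: [0.001, 0.653, 0.757, 0.001]
force: [6.5, 8.9, 0.3]
grip_width: 1.005
grip_force: 10.6
s4.npz red [265.23 219.23] slide [243.74 217.16] dist 21.58
12.5 [-0.57  0.52  1.49  0.    1.13 -0.71] [ 535.22 -205.36  132.67] y-axis deg 8.127843749172811 z [ 0.  0. -1.] [ 4.13  6.55 -0.02] [ 0.98 -0.85  0.42] 0.9976636625087104
```

```bash
python3 -m handwheel '[[[0,0,0,0,0,-5,1],[0,0,0,0,0,-4,1],[0,0,0,0,0,0,1]]]';python3 g.py s5.npz scene0.npz
```

```text
time_s: 12.88
eef_pos: [535.3, -205.1, 132.7]
ee_rot: [0.0, 0.71, 0.704, 0.002]
force: [6.2, 8.1, -0.5]
grip_width: 0.999
grip_force: 5.2
s5.npz red [265.23 219.23] slide [243.75 216.51] dist 21.65
scene0.npz red [238.12 212.64] slide [214.09 209.48] dist 24.23
```

```bash
python3 - <<'E'
from h import *
for f in ("scene1.npz","scene2.npz","s3.npz","s4.npz","s5.npz"):
    hsv=cv2.cvtColor(np.load(f)["image"],cv2.COLOR_RGB2HSV); y=cv2.inRange(hsv,(18,120,60),(32,255,255)); y[:,:195]=0;y[:,300:]=0;y[:170]=0;y[250:]=0
    rows=np.where(y.any(1))[0]
    w=[(np.where(y[r])[0].min(),np.where(y[r])[0].max()) for r in rows]
    print(f,(y>0).sum(),rows[0],rows[-1]," ".join(f"{a}-{b}" for a,b in w))
E
python3 st.py
```

```text
scene1.npz 726 200 230 225-229 225-234 224-237 224-241 223-244 223-248 222-250 222-251 222-251 221-251 221-251 220-251 220-248 220-247 220-247 220-247 220-246 220-246 220-246 220-246 220-247 219-247 219-246 218-246 218-246 222-245 226-245 229-245 233-244 237-244 241-243
scene2.npz 725 201 232 233-234 232-237 231-241 231-244 230-249 230-252 230-256 229-257 229-258 228-258 228-258 228-257 227-257 227-254 227-254 227-254 227-253 227-253 227-253 227-253 227-253 226-254 226-253 225-253 225-253 226-252 229-252 233-252 237-251 241-251 245-251 249-250
s3.npz 727 202 232 233-237 233-241 232-244 232-248 231-252 231-257 231-258 230-259 230-259 229-259 229-259 229-259 228-256 228-255 228-255 228-255 228-255 228-254 228-254 228-255 228-255 227-255 227-255 227-254 227-254 229-253 233-253 237-253 241-252 245-252 248-252
s4.npz 731 202 233 235-237 234-241 234-244 233-248 233-252 232-258 232-259 232-260 231-261 231-261 230-260 230-260 230-260 229-257 229-257 230-256 230-256 230-256 230-256 230-256 229-257 229-256 228-256 228-256 228-255 230-255 233-255 237-254 241-254 245-254 248-253 252-253
s5.npz 744 172 233 195-195 195-196 195-196 195-196 195-196 195-197 195-196 195-195 236-237 235-241 235-244 234-248 234-253 234-258 233-260 233-261 232-262 232-262 232-261 231-261 231-261 230-258 230-258 231-257 231-257 231-257 231-257 231-257 230-257 230-257 230-257 229-257 229-256 230-256 233-256 237-255 241-255 245-255 249-254 252-254
12.925 [-0.57  0.52  1.49  0.    1.13 -0.57] [ 535.29 -205.11  132.7 ] y-axis deg -0.45199849630995736 z [ 0.  0. -1.] [ 6.87  8.52 -0.35] [ 1.24 -1.    0.51] 0.9996450173218296
```

```bash
sed -i 's/roi\[170:250,195:300\]/roi[198:250,205:300]/' g.py; python3 g.py s6.npz s4.npz scene0.npz scene1.npz
```

```text
s6.npz red [265.23 219.23] slide [244.73 217.39] dist 20.58
s4.npz red [265.23 219.23] slide [243.74 217.16] dist 21.58
scene0.npz red [238.12 212.64] slide [216.38 209.97] dist 21.9
scene1.npz red [258.19 217.4 ] slide [234.14 214.7 ] dist 24.2
```

The nose is pressed in about 10 mm (≈15 N). I'll back off, lift clear and verify.

```bash
python3 -m handwheel '[[[0,0,0,0,0,6,1],[0,0,0,0,0,8,1],[0,0,20,0,0,0,1],[0,0,30,0,0,0,1],[0,0,30,0,0,0,1],[0,0,30,0,0,0,1],[0,0,0,0,0,0,1]]]'; python3 g.py s7.npz; python3 - <<'E'
from h import *
im=np.load("s7.npz")["image"][140:265,130:335][...,::-1]
cv2.imwrite("pics/s7.png",cv2.resize(im,None,fx=3.9,fy=3.9,interpolation=cv2.INTER_CUBIC))
E
```

```text
time_s: 13.85
eef_pos: [534.8, -207.2, 244.7]
ee_rot: [0.002, 0.619, 0.785, 0.0]
force: [-0.4, -0.5, 0.6]
grip_width: 0.997
grip_force: 0.0
s7.npz red [265.23 219.23] slide [244.73 217.39] dist 20.58
```

View pics/s7.png

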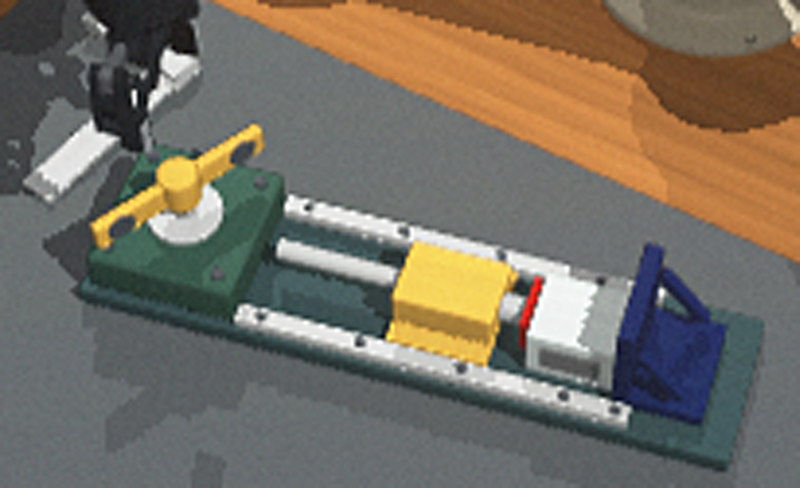

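The block is flush and square against the plate (joint at (620,360)), the nose is about half compressed, and the hand is clear of the key. Nothing shifted when I backed off, so I'm handing in.

```bash
python3 -c "
from rig import *
print(finish_job())"
```

```text
the job is handed in; nothing more can be done
None
```

The job is handed in at about 14 s of the 72 s allowed: the block is seated square against the angle plate, the nose is pressed in about 10 mm (roughly 15 N, estimated from camera images), and the hand is clear of the key; no verdict was returned.

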